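Clamp a bottle in the crank-wound holder

ROBOT

A 7-joint arm with a two-finger parallel gripper is mounted at the origin on a cart in front of the work surface, level with it; the furniture and walls round the work are solid. World frame = base frame: x ahead of the robot, y to its left, z up, the work surface at z = 0. Lengths are in m, angles in rad, forces in N, time in s.
With the tool pointing down it reaches from about 0.4 to 0.9 m from the base axis. Payload 5.5 kg.
Tool frame: the origin (TCP) lies midway between the tips of the shut fingers; the grasp point (between the pads) lies 19 mm behind it (r.grip_depth is the distance from the TCP to the grasp point, in m); z points along the fingers, y is the line along which they close (so a half turn about z gives the same grasp; the last joint's range is limited). The gripper opens to 92 mm and grips with 3 to 60 N. Pads are 19 mm wide; open, the fingers measure 130 mm over their backs; the gripper's body (75 mm by 190 mm) begins 47 mm behind the grasp point.
Start: joints at [1.582, 0.501, -0.427, 1.55, 0.221, 1.138, -0.21], TCP at [0.162, -0.629, 0.202] pointing down, gripper open.
Joint ranges: [-2.88, 2.88], [-0.31, 2.03], [-1.54, 1.56], [0.2, 2.42], [-1.41, 4.55], [0.19, 2.02], [-2.57, 2.57]. Speed limits (rad/s): [2.57, 2.57, 3.14, 3.14, 3.14, 3.14, 3.14].

INTERFACE

Orientations are given as a unit quaternion [x, y, z, w].
In Python, from plant import r gives the robot as it stands.
- The arm moves only by the tool step_arm, never from a script. Its argument "targets" is a list that holds one entry, the list of rows, each a list of 6 numbers: the shift along the tool's x, y, z in mm, then the turn, a rotation vector about the tool's x, y, z in degrees. A call has exactly 5 rows; each row is the pose to reach, as a shift and turn from the pose commanded when the call began, along the tool's axes at that moment; what a row does not reach only later rows make up. A row lasts 1/10 s, in which the tool goes at most 50 mm and 8.59 degrees, less where a joint would pass 70% of its speed; a pose out of reach is approached as far as the arm can. A call with a gripper value outside its range is refused whole. "fingers" is the closure, from -1 (fully open) to 1 (shut), set as the call begins (left out, the last holds). The fingers move at their own pace and stop on an object; the grip force is fixed at half the most. Time passes only in rows, so rows that repeat a pose let the fingers close, or fill a call up. It gives the time, the measured TCP pose, the force, the opening and the grip force at its end, in the units of the state.
- r.state(): the state, without advancing time (a new reading comes with each control period).
- r.read_camera(name): name is "scene" or "top" or "wrist"; returns a dict with "frame" (420x560x3 uint8, blue, green, red), "K" (3x3 intrinsics, pixels), "R" (3x3) and "t" (3): a world point X has camera coordinates R X + t. Camera axes: x right, y down, z forward; pixel columns grow to the right and rows downward; lengths in m; the calibration is good to about 2 mm. A picture is of the moment at which its call begins. There is no depth.
- r.close_job(): hands the job in; it is judged then, once.
The state is a dict: "time": time; "qpos": joint angles; "qvel": joint speeds; "effort": joint torques, N m; "eef_pos": TCP position; "ee_rot": TCP orientation; "wrist_force": force on the tool from outside, world axes, zero at the start; "ft_torque": the same for the moment, N m; "opening": opening from 0.0 (shut) to 1.0 (fully open); "finger_force": force on a finger pad.
Only numpy, scipy, OpenCV 4.12 (cv2) and the standard library are available. Lean on these libraries where they do the work, as an engineer would, in place of code of your own. Each camera call takes 0.05 s, during which the arm holds its last target. There are 200 camera calls.

TASK

The cap of the taller of the two bottles is stuck, so fix that bottle in the bottle clamp: stand it upright in the clamp, against the V-shaped wooden jaw. Then wind the clamp's crank wheel clockwise until it has gone firm and the bottle has pushed the sprung wooden pad about halfway back to the steel jaw behind it, never hard against it, and let go with the bottle held upright. Do not knock over the shorter bottle.

Things in the scene. Friction and masses are not known exactly. Their poses are not given: they have to be found in the camera images.
- stand: The bottle clamp, fixed: steel base plate 290 x 120 x 10 mm, grey gearbox with a sloping crank wheel at one end, sliding steel jaw with a sprung wooden pad, V-shaped wooden jaw (50 mm high) at the other. Origin on the worktop under the wheel's centre; x runs along the plate from wheel to V, z up. Guide rods 10 mm thick along x at y = +-47 mm, z = 22 mm; plate ends at x = -75 and 215 mm.
- hoop_mid (a point): Middle of the crossbar of the round steel carrying hoop (bar 12 mm thick, 112 mm wide along y), at x = 30, z = 240 mm in the stand's frame, above the upper edge of the wheel; its posts stand at y = +-56 mm, x = 47 to 50 mm. At the top of the crank's circle the gripper must lean along the wheel's axis to clear the bar.
- nest (a point): Point on top of the base plate (10 mm over the worktop, x = 150 mm in the stand's frame) where the middle of the tall bottle's foot is when the bottle touches both sides of the V. The free gap between a bottle here and the pad is 30 mm at wheel 0, 4.77 mm less per rad. The pad will push a bottle that stands a few mm short of the V into it.
- wheel_centre (a point): Centre of the crank wheel, in the plane of its rim (14 mm thick bar), 95 mm over the worktop. The wheel's axis leans 40 degrees from vertical, away from the V, in the stand's x-z plane: outward axis (-0.643, 0, 0.766) in the stand's frame.
- grip_mid (a point): Middle of the wooden crank grip: a freely swivelling cylinder 22 mm thick, 54 mm long, parallel to the wheel's axis, on the rim 50 mm from the axis. This point lies 44 mm outward of the rim's plane; the grip runs from 15 to 69 mm outward.
- wheel (a joint): Turn of the wheel, rad: grows clockwise seen from above; 0: grip at the upper side, towards the V; 1.57: at the stand's -y side; stops at 0 and 12; starts at 0 to 3.2. One turn moves the jaw 30 mm to the V. At the grip it takes about 4 N free, 5.5 N once the pad starts to press, 7 N at half pad travel, 9 N near its end. Stays where left, but from over 13 mm pad travel springs back to about 13.
- press_pad (a joint): How far the pad is pushed back towards the steel jaw, m: 0 free (a 20 mm gap shows between wooden pad and steel jaw), 0.010 halfway, 0.020 hard against the jaw. Spring: 15 N preload and 2 N per mm. Pad plate 50 mm wide, 40 high, 8 thick, upper edge 54 mm over the worktop.
- bottle: The taller bottle: slender green-tinted glass, green cap, 213 mm high, body 53 mm in diameter up to 126 mm, then tapering (about 43 mm wide) to neck and cap (about 30 mm); 0.35 to 0.6 kg. Origin at the middle of its foot, z up its axis. Can be gripped from above round neck and cap, 165 to 195 mm up.
- short_bottle: The shorter bottle, 153 mm high, 46 mm in diameter, red cap: must stay standing. Origin at the middle of its foot, z up its axis.
Not all that is in view belongs to the job. There is more than one size of the bottle; the one meant has the size given above.

How it is judged:
By the outcome, as a careful person would: the job done as asked, in the order asked, and still so for the second after the job is handed in, with the robot touching nothing.
It also fails if it takes over 69 s, if anything falls off the work surface, if the arm or the gripper's body presses on something with over 40 N, if the wrist force passes 120 N, or if a joint passes its speed limit or range.

## Working session

There is one attempt and no reset: what is moved stays moved. The work goes in short steps, Python scripts to look and compute and a tool call to move; the robot and the scene stay as the last step left them, time stands still between calls to the robot, and variables do not carry over. Pictures are saved under pics/ and viewed, at most 10 in all, crops included, and the job is handed in when it is done.

Besides the shell and the picture viewer there is one more tool, called by a JSON object that holds its "fn" and its "kwargs". step_arm: Moves the arm, as the interface text tells. Its arguments: {"type":"object","properties":{"targets":{"type":"array","items":{"type":"array","items":{"type":"array","items":{"type":"number"}}}},"fingers":{"type":"number"}},"required":["targets"]}

```bash
mkdir -p pics; ls
python3 - <<'E'
from plant import r
import cv2,numpy as np
s=r.state();print({k:np.round(v,3).tolist() for k,v in s.items()})
for n in("scene","top","wrist"):
    c=r.read_camera(n);cv2.imwrite(f"pics/{n}0.png",c["frame"]);np.savez(f"pics/{n}0.npz",**c)
    print(n,c["K"].round(1).tolist(),c["R"].round(3).tolist(),c["t"].round(3).tolist())
a=cv2.imread("pics/scene0.png");b=cv2.imread("pics/top0.png")
E
```

```text
pics
{'time': 0.0, 'qpos': [1.582, 0.502, -0.427, 1.551, 0.221, 1.138, -0.21], 'qvel': [-0.001, 0.0, -0.001, 0.0, 0.0, 0.0, 0.001], 'effort': [0.0, -56.659, -5.816, -27.911, -0.068, 0.031, 0.0], 'eef_pos': [0.162, -0.629, 0.201], 'ee_rot': [0.992, 0.126, -0.0, -0.001], 'wrist_force': [-0.51, 0.208, -0.526], 'ft_torque': [0.016, -0.006, -0.003], 'finger_force': 0.0, 'opening': 0.998}
scene [[382.3, 0.0, 275.4], [0.0, 382.3, 208.1], [0.0, 0.0, 1.0]] [[0.899, -0.439, -0.004], [-0.324, -0.657, -0.681], [0.296, 0.613, -0.732]] [-0.577, 0.291, 0.947]
top [[475.1, 0.0, 275.7], [0.0, 475.1, 209.6], [0.0, 0.0, 1.0]] [[-0.485, -0.875, -0.009], [-0.784, 0.439, -0.439], [0.388, -0.205, -0.899]] [0.282, 0.569, 1.475]
wrist [[378.6, 0.0, 278.8], [0.0, 378.6, 213.8], [0.0, 0.0, 1.0]] [[0.25, -0.968, -0.002], [-0.922, -0.238, 0.305], [-0.296, -0.074, -0.952]] [-0.649, -0.039, 0.393]
```

View pics/scene0.png

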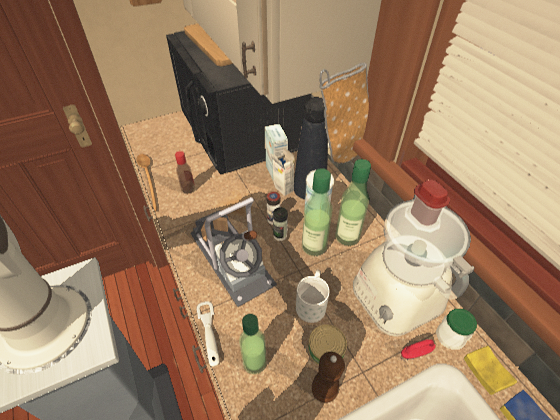

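View pics/top0.png

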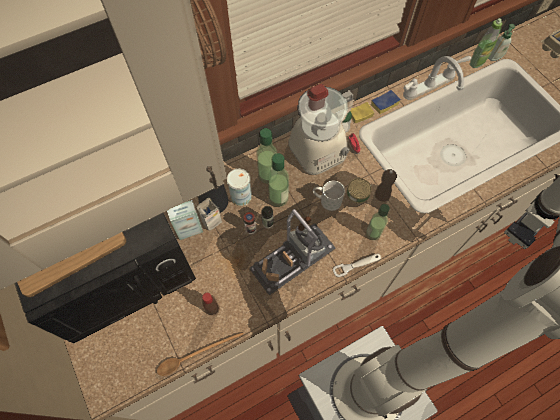

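```bash
cat > h.py <<'E'
import numpy as np,cv2
from scipy.spatial.transform import Rotation as Ro
def cam(n): return dict(np.load(f"pics/{n}.npz"))
def ray(c,u,v):
    d=c["R"].T@np.linalg.solve(c["K"],[u,v,1.]); return -c["R"].T@c["t"],d
def onz(c,u,v,z):
    o,d=ray(c,u,v); return o+d*(z-o[2])/d[2]
def tri(c1,p1,c2,p2):
    A=[];b=[];P=[]
    (o1,d1),(o2,d2)=ray(c1,*p1),ray(c2,*p2)
    s=np.linalg.lstsq(np.c_[d1,-d2],o2-o1,rcond=None)[0]
    a,b=o1+d1*s[0],o2+d2*s[1]; return (a+b)/2,np.linalg.norm(a-b)
def proj(c,X):
    p=c["K"]@(c["R"]@np.asarray(X)+c["t"]); return p[:2]/p[2]
E
python3 - <<'E'
import cv2
a=cv2.imread("pics/scene0.png")[140:390,170:400];b=cv2.imread("pics/top0.png")[115:305,220:420]
a=cv2.resize(a,None,fx=2.4,fy=2.4,interpolation=cv2.INTER_CUBIC);b=cv2.resize(b,None,fx=3,fy=3,interpolation=cv2.INTER_CUBIC)
cv2.imwrite("pics/a.png",a);cv2.imwrite("pics/b.png",b)
E
```

```text
(no output)
```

View pics/a.png

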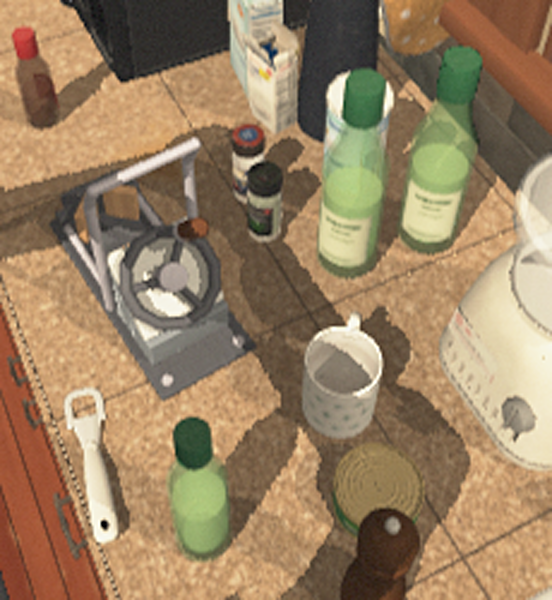

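View pics/b.png

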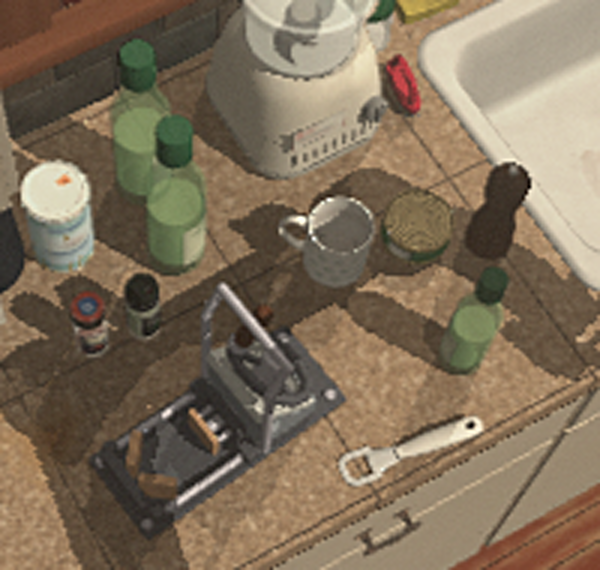

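Run:
```python
from h import *
S,T=cam("scene0"),cam("top0")
s=lambda u,v:(170+u/2.4,140+v/2.4); t=lambda u,v:(220+u/3,115+v/3)
P=lambda n,x:print(n,np.round(x,4))
for n,a,b in [("A captop",s(193,427),t(493,280)),("B captop",s(366,78),t(176,126)),("C captop",s(463,56),t(137,50)),("red captop",s(25,36),(208,294.5)),("hoopmid",s(144,166),t(254,325)),("hub",s(174,276),t(262,372)),("grip",s(193,230),t(258,318))]:
    x,e=tri(S,a,T,b);P(n,[*x,e])
for n,a,b in [("Afoot",s(203,548),t(461,362)),("Bfoot",s(347,265),t(175,262)),("Cfoot",s(428,243),t(135,188)),("red foot",s(43,120),(210,312))]:
    P(n,[*onz(S,*a,0),*onz(T,*b,0)])
for n,a in [("end1",(168,397)),("end2",(254,347)),("far1",(52,223))]: P("S "+n,onz(S,*s(*a),.01))
for n,a in [("W1",(343,398)),("V1",(148,530)),("V2",(94,462))]: P("T "+n,onz(T,*t(*a),.01))
# cap width of A in scene
```

```text
A captop [ 0.4349 -0.3151  0.2169  0.0046]
B captop [ 0.7215 -0.0918  0.2945  0.0013]
C captop [ 0.8285 -0.1029  0.2911  0.0032]
red captop [0.4705 0.2963 0.1546 0.0038]
hoopmid [ 0.4995 -0.0598  0.2448  0.0027]
hub [ 0.5072 -0.0811  0.085   0.0039]
grip [ 0.5338 -0.09    0.1629  0.0046]
Afoot [ 0.43   -0.3268  0.      0.4282 -0.3173  0.    ]
Bfoot [ 0.7202 -0.0978  0.      0.7129 -0.084   0.    ]
Cfoot [ 0.8258 -0.1127  0.      0.8301 -0.091   0.    ]
red foot [0.4672 0.3041 0.     0.4651 0.3161 0.    ]
S end1 [ 0.4593 -0.1704  0.01  ]
S end2 [ 0.5677 -0.1558  0.01  ]
S far1 [0.4214 0.1127 0.01  ]
T W1 [ 0.4551 -0.1666  0.01  ]
T V1 [0.427  0.1102 0.01  ]
T V2 [0.528 0.126 0.01 ]
```

Bottles, by scene pixel:
- A: (253,345), cap top at z = 0.217, so about 213 mm high with a green cap.
- B: (316,212), about 0.29 m high, a larger size.
- C: (352,205), about 0.29 m high, a larger size.
- Red-capped bottle: (185,172), about 153 mm high, the one that must stay standing.

A fits the description, and the enlarged crop above confirms it at crop (200,490). The stand origin is at about (0.503, -0.091) with a yaw of about 97°.

```bash
cat >> h.py <<'E'
O=np.array([.503,-.091]);YAW=np.radians(97.3)
def w(x,y,z): c,s=np.cos(YAW),np.sin(YAW); return np.array([O[0]+c*x-s*y,O[1]+s*x+c*y,z])
def Rt(tilt=0): # tool x along stand x, y along -stand y; tilt deg leans body away from V
    a=np.radians(tilt);Z=Ro.from_euler("z",YAW)
    M=np.c_[[np.cos(a),0,np.sin(a)],[0,-1,0],[np.sin(a),0,-np.cos(a)]]
    return Z*Ro.from_matrix(M)
def rel(st,pos,R):
    q=Ro.from_quat(st["ee_rot"])
    print("shift mm",np.round(1e3*q.inv().apply(pos-st["eef_pos"]),1),"turn",np.round(np.degrees((q.inv()*R).as_rotvec()),1))
E
python3 - <<'E'
from h import *
from plant import r
rel(r.state(),np.array([.431,-.318,.30]),Rt())
E
```

```text
shift mm [ 338.2 -234.2  -98. ] turn [ -0.1  -0.1 -82.9]
```

{"fn": "step_arm", "kwargs": {"targets": [[[20, -14, -40, 0, 0, -8], [55, -38, -75, 0, 0, -16], [95, -66, -95, 0, 0, -24], [135, -94, -98, 0, 0, -32], [175, -122, -98, 0, 0, -40]]], "fingers": -1}}

```text
time: 0.65
eef_pos: [0.2992, -0.4705, 0.3017]
ee_rot: [0.888, 0.46, -0.0, 0.001]
wrist_force: [1.0, -0.4, 0.2]
opening: 1.0
finger_force: 0.0
```

Run:
```python
from h import *
from plant import r
s=r.state();print(s["eef_pos"],s["time"]);rel(s,np.array([.431,-.318,.30]),Rt())
```

```text
[ 0.29916035 -0.47052079  0.30170248] 0.65
shift mm [200.7  19.5   1.5] turn [  0.1   0.1 -42.6]
```

{"fn": "step_arm", "kwargs": {"targets": [[[40, 4, 1, 0, 0, -8.5], [80, 8, 1, 0, 0, -17], [120, 12, 1, 0, 0, -25.5], [165, 16, 1, 0, 0, -34], [200, 19, 1, 0, 0, -42.5]]]}}

```text
time: 1.15
eef_pos: [0.4311, -0.3172, 0.2995]
ee_rot: [0.66, 0.751, 0.0, 0.0]
wrist_force: [-0.2, -0.7, -0.4]
opening: 1.001
finger_force: 0.0
```

Run:
```python
from h import *
from plant import r
import cv2
s=r.state();print(s["eef_pos"],s["qpos"].round(2) if hasattr(s["qpos"],"round") else s["qpos"])
c=r.read_camera("wrist");cv2.imwrite("pics/w1.png",c["frame"]);np.savez("pics/w1.npz",**c)
print("tcp proj",proj(c,np.r_[s["eef_pos"][:2],.213]))
hsv=cv2.cvtColor(c["frame"],cv2.COLOR_BGR2HSV);m=cv2.inRange(hsv,(60,90,20),(95,255,150))
n,l,st,ce=cv2.connectedComponentsWithStats(m)
for i in range(1,n):
    if st[i,4]>150: print(st[i],ce[i],onz(c,*ce[i],.205))
```

```text
[ 0.43111906 -0.31718354  0.29948494] [ 1.32  0.28 -0.89  1.71  0.23  1.26  0.51]
tcp proj [278.75156962 209.79139902]
```

View pics/w1.png

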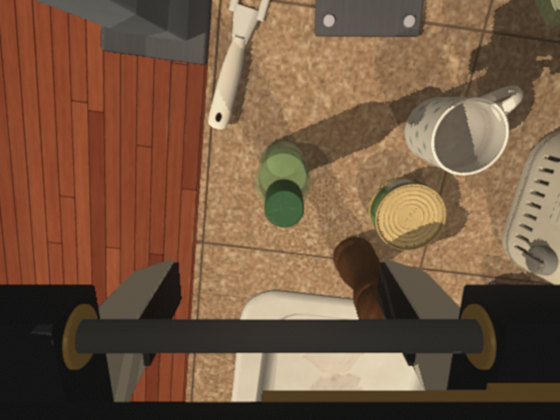

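The cap's top is at about (285,208), the plate's wheel end at (316..424,36), and the pepper mill's knob at (352,255).

Run:
```python
from h import *
import cv2
c=cam("w1");S,T=cam("scene0"),cam("top0");f=c["frame"]
b=f.astype(int);m=((b[:,:,1]-b[:,:,2]>10)&(b[:,:,1]<110)).astype(np.uint8)[180:235,255:315]
M=cv2.moments(m,True);print("cap px",255+M['m10']/M['m00'],180+M['m01']/M['m00'],cv2.boundingRect(m))
for u,v in [(285,208),(285,205)]:print("cap",onz(c,u,v,.213))
print("foot ctr?",onz(c,284,160,.02))
print("W",onz(c,316,36,.01),onz(c,424,36.5,.01))
p=tri(S,(170+392/2.4,140+525/2.4),T,(220+514/3,115+170/3));print("mill",p)
print(onz(c,352,255,.15),onz(c,352,255,.2))
```

```text
cap px 282.69446738232864 206.75557390586292 (10, 5, 38, 42)
cap [ 0.43555369 -0.31520089  0.213     ]
cap [ 0.43524188 -0.31289304  0.213     ]
foot ctr? [ 0.43717782 -0.31202395  0.02      ]
W [ 0.45482707 -0.16829493  0.01      ] [ 0.57709256 -0.15289769  0.01      ]
mill (array([ 0.55068629, -0.43659182,  0.17131433]), np.float64(0.0005877213855711409))
[ 0.50903324 -0.37236131  0.15      ] [ 0.49566588 -0.35165665  0.2       ]
```

{"fn": "step_arm", "kwargs": {"targets": [[[2, 5, 35, 0, 0, 0], [2, 5, 75, 0, 0, 0], [2, 5, 110, 0, 0, 0], [2, 5, 130, 0, 0, 0], [2, 5, 138, 0, 0, 0]]]}}

```text
time: 1.7
eef_pos: [0.4326, -0.3164, 0.1588]
ee_rot: [0.663, 0.748, -0.0, -0.002]
wrist_force: [-1.0, 0.4, 0.5]
opening: 0.997
finger_force: 0.0
```

{"fn": "step_arm", "kwargs": {"targets": [[[0, 0, 0, 0, 0, 0], [0, 0, 0, 0, 0, 0], [0, 0, 0, 0, 0, 0], [0, 0, 0, 0, 0, 0], [0, 0, 0, 0, 0, 0]]], "fingers": 1}}

```text
time: 2.2
eef_pos: [0.4348, -0.3176, 0.1622]
ee_rot: [0.663, 0.748, -0.0, 0.001]
wrist_force: [-0.3, 0.1, 0.8]
opening: 0.61
finger_force: 0.0
```

{"fn": "step_arm", "kwargs": {"targets": [[[0, 0, 0, 0, 0, 0], [0, 0, 0, 0, 0, 0], [0, 0, -5, 0, 0, 0], [0, 0, -20, 0, 0, 0], [0, 0, -40, 0, 0, 0]]]}}

```text
time: 2.7
eef_pos: [0.4333, -0.3165, 0.2013]
ee_rot: [0.663, 0.749, 0.0, -0.002]
wrist_force: [-0.6, -1.1, -4.1]
opening: 0.281
finger_force: 29.6
```

{"fn": "step_arm", "kwargs": {"targets": [[[0, 0, -45, 0, 0, 0], [0, 0, -90, 0, 0, 0], [0, 0, -135, 0, 0, 0], [0, 0, -185, 0, 0, 0], [0, 0, -235, 0, 0, 0]]]}}

```text
time: 3.2
eef_pos: [0.4336, -0.3162, 0.4388]
ee_rot: [0.663, 0.749, -0.0, -0.0]
wrist_force: [0.9, -0.4, -4.0]
opening: 0.276
finger_force: 29.6
```

{"fn": "step_arm", "kwargs": {"targets": [[[30, 12, 0, 0, 0, 0], [70, 28, 0, 0, 0, 0], [115, 46, 0, 0, 0, 0], [160, 64, 0, 0, 0, 0], [190, 80, 0, 0, 0, 0]]]}}

```text
time: 3.7
eef_pos: [0.4905, -0.1138, 0.4373]
ee_rot: [0.661, 0.75, -0.0, -0.0]
wrist_force: [0.3, 0.7, -4.0]
opening: 0.278
finger_force: 29.6
```

{"fn": "step_arm", "kwargs": {"targets": [[[20, 12, 0, 0, 0, 0], [35, 20, 0, 0, 0, 0], [40, 20, 0, 0, 0, 0], [40, 20, 0, 0, 0, 0], [40, 20, 0, 0, 0, 0]]]}}

```text
time: 4.2
eef_pos: [0.5053, -0.0777, 0.4364]
ee_rot: [0.664, 0.748, -0.0, -0.0]
wrist_force: [0.1, -0.2, -5.0]
opening: 0.275
finger_force: 29.6
```

Run:
```python
from h import *
from plant import r
import cv2
s=r.state();print(s["eef_pos"],s["ee_rot"],s["opening"],s["wrist_force"])
for k in("wrist","top"):
    c=r.read_camera(k);np.savez(f"pics/{k}2.npz",**c);cv2.imwrite(f"pics/{k}2.png",c["frame"])
```

```text
[ 0.50533526 -0.07771739  0.43636143] [ 6.63504651e-01  7.48172049e-01 -3.61948072e-04 -1.80018403e-04] 0.27494105895407056 [ 0.05584486 -0.18297209 -5.02551794]
```

View pics/wrist2.png

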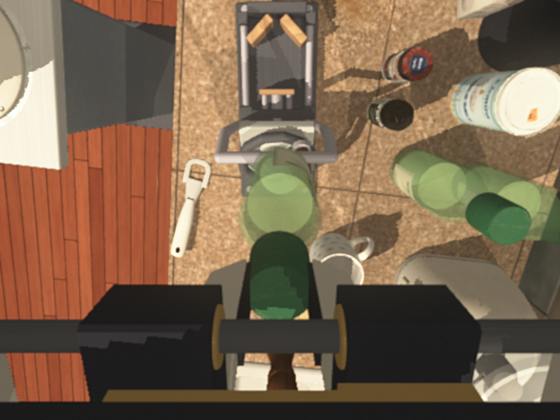

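Looking down on the clamp, the V blocks are at (260,30) and (292,28), the pad at (277,93), and the far plate corners at about (237,3) and (318,3).

Run:
```python
from h import *
import cv2
c=cam("wrist2");f=c["frame"];hsv=cv2.cvtColor(f,cv2.COLOR_BGR2HSV)
m=cv2.inRange(hsv,(5,110,120),(20,255,255));m[:, :235]=0;m[:,320:]=0;m[110:]=0
n,l,st,ce=cv2.connectedComponentsWithStats(m)
d=np.array([np.cos(YAW),np.sin(YAW)]);e=np.array([-d[1],d[0]])
def stand(p): q=p[:2]-O; return np.round([q@d*1e3,q@e*1e3],1)
for i in range(1,n):
    if st[i,4]>25:
        k=np.argwhere(l==i)[:,::-1].astype(np.float32)
        bx=cv2.boxPoints(cv2.minAreaRect(k))
        print(st[i],[stand(onz(c,*p,.057)).tolist() for p in bx])
for p in [(237,3),(318,3)]:print("corner",stand(onz(c,*p,.01)))
cv2.imwrite("pics/c2.png",cv2.resize(f[0:120,215:340],None,fx=5,fy=5,interpolation=cv2.INTER_CUBIC))
```

```text
[247  14  26  33 403] [[165.9, 42.5], [197.8, 11.6], [187.2, -2.1], [154.9, 28.7]]
[280  14  27  33 431] [[187.0, -1.4], [197.6, -14.5], [166.3, -45.9], [155.3, -32.8]]
[259  89  36   6 188] [[100.9, 23.3], [100.6, -26.1], [93.8, -26.1], [94.2, 23.5]]
corner [218.7  54.5]
corner [217.9 -61.7]
```

View pics/c2.png

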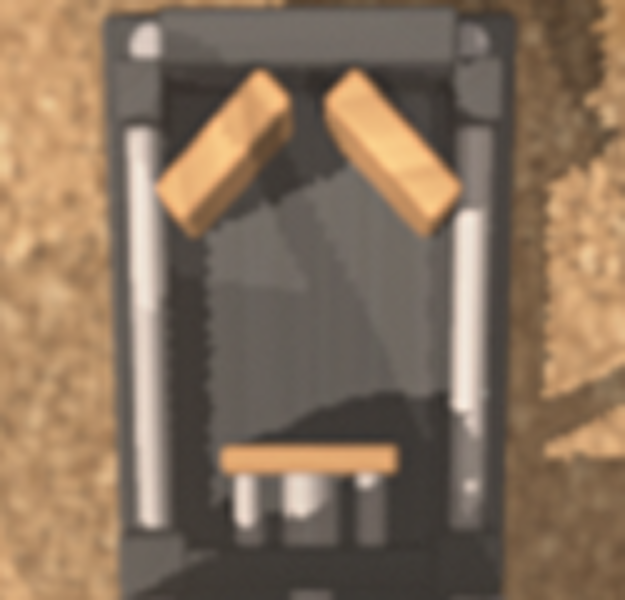

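```bash
sed -i 's/^O=np.array.*;YAW/O=np.array([.507,-.087]);YAW/' h.py
python3 - <<'E'
from h import *
from plant import r
rel(r.state(),w(.142,0,.185),Rt())
E
```

```text
shift mm [133.2  -0.6 251.3] turn [-0.   0.  -0.5]
```

{"fn": "step_arm", "kwargs": {"targets": [[[30, 0, 0, 0, 0, 0], [65, 0, 0, 0, 0, 0], [100, 0, 0, 0, 0, 0], [125, 0, 0, 0, 0, 0], [133, 0, 0, 0, 0, 0]]]}}

```text
time: 4.8
eef_pos: [0.4891, 0.0586, 0.4368]
ee_rot: [0.662, 0.75, 0.001, -0.0]
wrist_force: [0.1, 1.7, -3.9]
opening: 0.275
finger_force: 29.6
```

{"fn": "step_arm", "kwargs": {"targets": [[[0, 0, 30, 0, 0, 0], [0, 0, 70, 0, 0, 0], [0, 0, 110, 0, 0, 0], [0, 0, 145, 0, 0, 0], [0, 0, 160, 0, 0, 0]]]}}

```text
time: 5.3
eef_pos: [0.4879, 0.053, 0.2732]
ee_rot: [0.664, 0.748, -0.002, -0.002]
wrist_force: [-0.9, 0.8, -2.4]
opening: 0.276
finger_force: 29.6
```

Run:
```python
from h import *
from plant import r
import cv2
s=r.state();rel(s,w(.142,0,.185),Rt());print(s["opening"])
ims=[]
for k in("scene","top"):
    c=r.read_camera(k);np.savez(f"pics/{k}3.npz",**c);ims.append(c["frame"])
a=cv2.resize(ims[0][130:310,180:330],(375,450));b=cv2.resize(ims[1][150:300,220:360],(420,450))
cv2.imwrite("pics/d3.png",np.hstack([a,b]))
```

```text
shift mm [ 0.7  1.6 88.2] turn [-0.3 -0.  -0.5]
0.2755715903642441
```

View pics/d3.png

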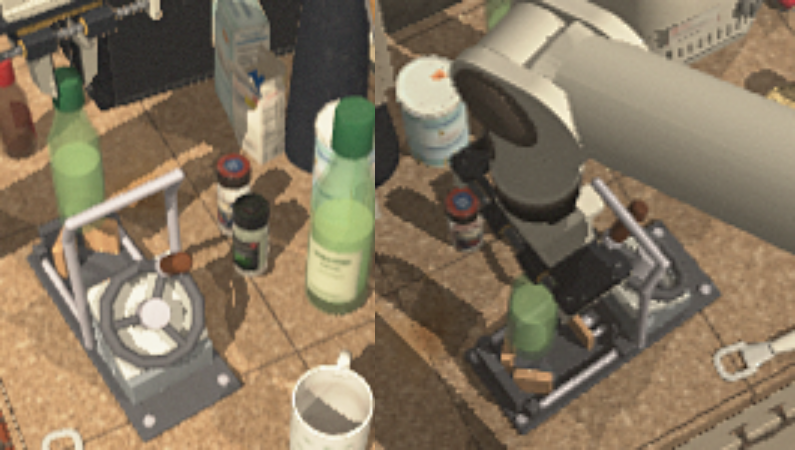

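The bottle hangs upright over the nest, between the pad and the V blocks (right half, about (530,315)). I'll lower it.

{"fn": "step_arm", "kwargs": {"targets": [[[0, 1, 25, 0, 0, 0], [0, 1, 55, 0, 0, 0], [0, 1, 75, 0, 0, 0], [0, 1, 84, 0, 0, 0], [0, 1, 88, 0, 0, 0]]]}}

```text
time: 5.9
eef_pos: [0.492, 0.0551, 0.1892]
ee_rot: [0.663, 0.748, 0.001, 0.0]
wrist_force: [0.4, -0.5, -3.2]
opening: 0.277
finger_force: 29.6
```

{"fn": "step_arm", "kwargs": {"targets": [[[0, 0, 2, 0, 0, 0], [0, 0, 4, 0, 0, 0], [0, 0, 6, 0, 0, 0], [0, 0, 8, 0, 0, 0], [0, 0, 8, 0, 0, 0]]]}}

```text
time: 6.4
eef_pos: [0.495, 0.0561, 0.186]
ee_rot: [0.663, 0.749, 0.002, 0.004]
wrist_force: [-7.4, -2.1, 31.9]
opening: 0.275
finger_force: 31.7
```

{"fn": "step_arm", "kwargs": {"targets": [[[0, 0, -3, 0, 0, 0], [0, 0, -5, 0, 0, 0], [0, 0, -6, 0, 0, 0], [0, 0, -6, 0, 0, 0], [0, 0, -6, 0, 0, 0]]]}}

```text
time: 6.9
eef_pos: [0.4911, 0.0555, 0.1865]
ee_rot: [0.663, 0.749, 0.0, 0.0]
wrist_force: [0.0, 0.2, 0.1]
opening: 0.277
finger_force: 29.8
```

Run:
```python
from h import *
from plant import r
import cv2
s=r.state();rel(s,w(.142,0,.185),Rt());print(s["opening"],s["eef_pos"],s["wrist_force"],s["ft_torque"])
ims=[]
for k in("scene","top"):
    c=r.read_camera(k);np.savez(f"pics/{k}4.npz",**c);ims.append(c["frame"])
print(proj(cam("scene4"),w(.148,0,.01)),proj(cam("top4"),w(.148,0,.01)))
a=cv2.resize(ims[0][150:270,185:285],(375,450));b=cv2.resize(ims[1][220:300,240:315],(420,450))
cv2.imwrite("pics/d4.png",np.hstack([a,b]))
```

```text
shift mm [-1.4 -2.3  1.5] turn [ 0.  -0.  -0.4]
0.2772515970258366 [0.49110361 0.05553164 0.18650717] [0.04745001 0.20981617 0.05949061] [ 0.0267383  -0.05462649  0.01511013]
[219.12311673 237.65194654] [273.64189302 269.68721804]
```

View pics/d4.png

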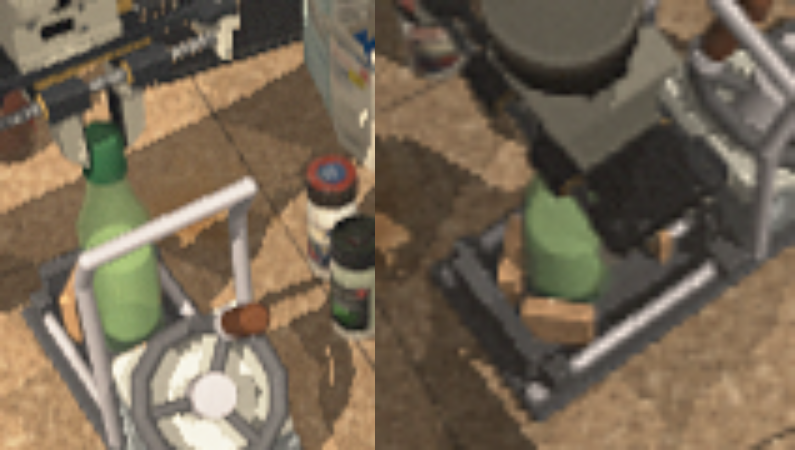

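The bottle stands on the plate in the V, with about 0 N at the wrist so the plate carries its weight. I'll release, rise, and work out the crank angle.

{"fn": "step_arm", "kwargs": {"targets": [[[0, 0, 0, 0, 0, 0], [0, 0, 0, 0, 0, 0], [0, 0, 0, 0, 0, 0], [0, 0, 0, 0, 0, 0], [0, 0, 0, 0, 0, 0]]], "fingers": -1}}

```text
time: 7.5
eef_pos: [0.4909, 0.0552, 0.1864]
ee_rot: [0.663, 0.749, -0.0, 0.0]
wrist_force: [0.1, 0.3, -0.9]
opening: 0.658
finger_force: 0.0
```

{"fn": "step_arm", "kwargs": {"targets": [[[0, 0, 0, 0, 0, 0], [0, 0, -20, 0, 0, 0], [0, 0, -60, 0, 0, 0], [0, 0, -105, 0, 0, 0], [0, 0, -150, 0, 0, 0]]]}}

```text
time: 8.0
eef_pos: [0.4904, 0.0555, 0.3378]
ee_rot: [0.663, 0.749, -0.0, -0.0]
wrist_force: [1.0, -0.8, -0.7]
opening: 0.993
finger_force: 0.0
```

```bash
cat >> h.py <<'E'
def wc(a,b,o): # wheel coordinates: a along u (up to V), b along -stand y, o outward
    return w(.766*a-.643*o,-b,.095+.643*a+.766*o)
def gp(th,o=.044): return wc(.05*np.cos(th),.05*np.sin(th),o)
E
python3 - <<'E'
from h import *
S,T=cam("scene4"),cam("top4")
def brown(c,box):
    x0,y0,x1,y1=box;f=c["frame"][y0:y1,x0:x1];h=cv2.cvtColor(f,cv2.COLOR_BGR2HSV)
    m=cv2.inRange(h,(0,120,30),(16,255,180));n,l,st,ce=cv2.connectedComponentsWithStats(m)
    for i in range(1,n):
        if st[i,4]>15: print(box,st[i],ce[i]+[x0,y0])
brown(S,(238,222,265,245));brown(T,(290,215,325,240))
for t in np.arange(0,1.4,.2): print(round(t,1),[np.round(proj(c,gp(t,o)),1).tolist() for c in(S,T) for o in(.015,.044,.069)])
E
```

```text
(238, 222, 265, 245) [ 6  9 13  9 86] [250.23255814 234.87209302]
(290, 215, 325, 240) [15  4  6  5 20] [307.6  220.35]
(290, 215, 325, 240) [ 9 10  6  6 20] [301.5  227.55]
0.0 [[235.5, 236.8], [238.6, 236.1], [241.3, 235.4], [302.5, 236.3], [307.3, 230.5], [311.6, 225.4]]
0.2 [[239.2, 235.4], [242.3, 234.7], [245.1, 234.0], [300.8, 234.0], [305.6, 228.2], [309.8, 223.1]]
0.4 [[242.9, 234.8], [246.1, 234.1], [249.1, 233.4], [299.6, 231.7], [304.3, 225.9], [308.5, 220.8]]
0.6 [[246.7, 235.1], [250.0, 234.3], [253.0, 233.6], [298.8, 229.5], [303.5, 223.7], [307.7, 218.6]]
0.8 [[250.4, 236.1], [253.8, 235.3], [256.9, 234.7], [298.5, 227.5], [303.3, 221.7], [307.4, 216.6]]
1.0 [[253.8, 237.8], [257.3, 237.1], [260.5, 236.5], [298.8, 225.8], [303.5, 220.0], [307.6, 214.9]]
1.2 [[256.8, 240.1], [260.4, 239.5], [263.6, 239.0], [299.5, 224.4], [304.2, 218.6], [308.3, 213.6]]
```

Both views put the wheel at about 0.57 rad.

Run:
```python
from h import *
from plant import r
s=r.state();p=wc(.05*np.cos(.57),.05*np.sin(.57),.2);print(p);rel(s,p,Rt(40))
```

```text
[ 0.54600624 -0.17914577  0.27526712]
shift mm [-239.7   26.8   62.5] turn [ 0.1 40.  -0.3]
```

{"fn": "step_arm", "kwargs": {"targets": [[[0, 0, -40, 0, 0, 0], [-35, 5, -70, 0, 5, 0], [-80, 10, -80, 0, 12, 0], [-125, 15, -80, 0, 20, 0], [-170, 20, -80, 0, 28, 0]]]}}

```text
time: 8.5
eef_pos: [0.5321, -0.1134, 0.4184]
ee_rot: [0.643, 0.726, 0.162, -0.18]
wrist_force: [1.5, 0.8, 0.6]
opening: 1.001
finger_force: 0.0
```

Run:
```python
from h import *
from plant import r
s=r.state();p=wc(.05*np.cos(.57),.05*np.sin(.57),.2);print(s["eef_pos"],s["qpos"]);rel(s,p,Rt(40))
```

```text
[ 0.53214195 -0.11342664  0.41838225] [ 1.13704465  0.49640498 -1.04400933  1.36410427 -0.05089735  1.63384048
  0.24473344]
shift mm [-126.4    5.3   94.8] turn [ 0.5 11.9 -0.2]
```

{"fn": "step_arm", "kwargs": {"targets": [[[-40, 2, 20, 0, 4, 0], [-80, 3, 45, 0, 8, 0], [-110, 5, 70, 0, 12, 0], [-126, 5, 90, 0, 12, 0], [-126, 5, 95, 0, 12, 0]]]}}

```text
time: 9.0
eef_pos: [0.5424, -0.1786, 0.2684]
ee_rot: [0.625, 0.701, 0.227, -0.259]
wrist_force: [-0.3, 0.3, -0.1]
opening: 0.999
finger_force: 0.0
```

Run:
```python
from h import *
from plant import r
s=r.state();p=wc(.05*np.cos(.57),.05*np.sin(.57),.2);print(s["eef_pos"],s["qpos"]);rel(s,p,Rt(40))
c=r.read_camera("wrist");np.savez("pics/w5.npz",**c);cv2.imwrite("pics/w5.png",c["frame"])
h=cv2.cvtColor(c["frame"],cv2.COLOR_BGR2HSV);m=cv2.inRange(h,(0,120,30),(16,255,180))
n,l,st,ce=cv2.connectedComponentsWithStats(m)
for i in range(1,n):
    if st[i,4]>80: print(st[i],ce[i])
for o in(.015,.044,.069):print(proj(c,gp(.57,o)))
print("hub",proj(c,wc(0,0,0)))
```

```text
[ 0.54244215 -0.17861229  0.26838051] [ 1.16190214  0.80116989 -0.95904061  1.37534081 -0.00907319  1.54914328
  0.39295039]
shift mm [ 3.7  3.4 -5.9] turn [ 0.1 -0.3 -0.7]
[    2     0   193   211 21341] [109.03387845  75.54856848]
[190   0  21  36 138] [200.2826087   17.77536232]
[266   0  19  19 223] [275.92376682   7.64125561]
[   0    4   50   65 1354] [18.12555391 43.34121123]
[311  86  45  34 642] [337.50311526 102.1728972 ]
[393  96  35  29 471] [409.83651805 109.99787686]
[283 110   6  25 117] [285.20512821 120.58974359]
[238 157  38   5 101] [254.66336634 159.12871287]
[273 175  23  30 226] [287.84513274 189.50884956]
[281.99501287 179.66758981]
[282.33088797 186.57479526]
[282.66730812 193.49320966]
hub [256.41373717 216.28255927]
```

Run:
```python
from h import *
c=cam("w5");f=c["frame"]
for v in range(168,216,5): print(v,[tuple(f[v,u].tolist()) for u in range(262,310,4)])
```

```text
168 [(51, 55, 58), (51, 56, 57), (55, 59, 62), (54, 59, 63), (84, 96, 101), (87, 98, 104), (115, 130, 139), (131, 151, 161), (131, 151, 161), (129, 148, 158), (84, 90, 97), (100, 106, 116)]
173 [(47, 51, 54), (48, 53, 55), (50, 53, 57), (74, 79, 85), (74, 80, 89), (55, 62, 75), (65, 72, 84), (122, 130, 141), (133, 152, 162), (130, 150, 160), (87, 93, 100), (100, 106, 116)]
178 [(91, 104, 111), (64, 71, 76), (46, 50, 54), (44, 52, 64), (30, 39, 53), (30, 39, 53), (28, 39, 54), (28, 38, 55), (118, 129, 140), (129, 148, 158), (88, 95, 103), (102, 108, 117)]
183 [(93, 106, 112), (94, 107, 114), (95, 108, 115), (27, 37, 52), (29, 39, 54), (30, 39, 54), (30, 40, 55), (30, 41, 59), (60, 69, 83), (130, 148, 159), (93, 99, 108), (100, 108, 117)]
188 [(99, 115, 121), (94, 108, 114), (53, 58, 61), (31, 42, 58), (31, 41, 59), (31, 44, 61), (30, 42, 60), (34, 47, 69), (32, 44, 65), (76, 85, 92), (95, 102, 110), (101, 108, 117)]
193 [(94, 108, 114), (55, 60, 64), (63, 68, 72), (32, 42, 60), (32, 42, 60), (32, 43, 59), (33, 43, 61), (31, 42, 60), (34, 48, 74), (60, 65, 68), (76, 80, 87), (100, 106, 116)]
198 [(52, 57, 61), (55, 59, 62), (62, 66, 70), (30, 41, 58), (33, 43, 61), (32, 43, 60), (31, 42, 59), (31, 42, 61), (35, 49, 73), (70, 75, 80), (59, 64, 68), (97, 105, 115)]
203 [(52, 55, 59), (50, 53, 57), (128, 147, 157), (122, 141, 151), (29, 38, 55), (34, 44, 61), (33, 43, 61), (36, 47, 66), (54, 59, 65), (65, 70, 74), (61, 65, 70), (70, 92, 114)]
208 [(85, 90, 98), (79, 84, 91), (135, 155, 165), (134, 153, 163), (134, 154, 164), (134, 153, 163), (130, 150, 160), (96, 110, 117), (51, 55, 60), (62, 68, 72), (63, 68, 71), (62, 84, 104)]
213 [(119, 128, 139), (106, 113, 123), (132, 152, 162), (132, 152, 162), (132, 152, 161), (132, 151, 161), (117, 134, 144), (93, 106, 114), (53, 57, 61), (63, 68, 71), (63, 68, 74), (61, 79, 98)]
```

The grip's end face is centred at about (284.5,194), against a predicted (282.7,193.5), so it agrees within 2 mm. I'll descend along the axis.

{"fn": "step_arm", "kwargs": {"targets": [[[4, 5, 40, 0, 0, 0], [4, 5, 80, 0, 0, 0], [4, 5, 115, 0, 0, 0], [4, 5, 135, 0, 0, 0], [4, 5, 145, 0, 0, 0]]]}}

```text
time: 9.55
eef_pos: [0.5376, -0.0775, 0.1665]
ee_rot: [0.622, 0.705, 0.226, -0.256]
wrist_force: [0.6, -0.4, 0.3]
opening: 1.0
finger_force: 0.0
```

Run:
```python
from h import *
from plant import r
s=r.state();print(s["wrist_force"]);rel(s,gp(.59,.031),Rt(40))
```

```text
[ 0.56094932 -0.39313045  0.27220258]
shift mm [-8.6 -3.8 20.2] turn [ 0.1  0.1 -0. ]
```

{"fn": "step_arm", "kwargs": {"targets": [[[-4, -2, 5, 0, 0, 0], [-6, -2, 10, 0, 0, 0], [-6, -2, 15, 0, 0, 0], [-6, -2, 19, 0, 0, 0], [-6, -2, 19, 0, 0, 0]]]}}

```text
time: 10.05
eef_pos: [0.5346, -0.0729, 0.1464]
ee_rot: [0.623, 0.703, 0.227, -0.256]
wrist_force: [0.2, -0.2, 0.1]
opening: 1.003
finger_force: 0.0
```

Run:
```python
from h import *
from plant import r
s=r.state();print(s["wrist_force"]);rel(s,gp(.59,.031),Rt(40));r.read_camera("scene");rel(r.state(),gp(.59,.031),Rt(40))
```

```text
[ 0.19354779 -0.23457682  0.07487661]
shift mm [ 0.5 -1.4  1.6] turn [ 0.2 -0.  -0.3]
shift mm [ 0.6 -1.5  1.9] turn [ 0.2 -0.  -0.3]
```

Within 2 mm, so I'll close on the grip.

{"fn": "step_arm", "kwargs": {"targets": [[[0, 0, 0, 0, 0, 0], [0, 0, 0, 0, 0, 0], [0, 0, 0, 0, 0, 0], [0, 0, 0, 0, 0, 0], [0, 0, 0, 0, 0, 0]]], "fingers": 1}}

```text
time: 10.6
eef_pos: [0.5348, -0.0732, 0.1465]
ee_rot: [0.623, 0.703, 0.227, -0.256]
wrist_force: [-0.2, -0.1, 0.6]
opening: 0.614
finger_force: 0.0
```

{"fn": "step_arm", "kwargs": {"targets": [[[0, 0, 0, 0, 0, 0], [0, 0, 0, 0, 0, 0], [0, 0, 0, 0, 0, 0], [0, 0, 0, 0, 0, 0], [0, 0, 0, 0, 0, 0]]]}}

```text
time: 11.1
eef_pos: [0.534, -0.0733, 0.1463]
ee_rot: [0.623, 0.703, 0.226, -0.256]
wrist_force: [-2.7, -0.7, 1.3]
opening: 0.22
finger_force: 30.0
```

```bash
cat > wh.py <<'E'
from h import *
from plant import r
import sys
s=r.state();p=s["eef_pos"]
c,n=np.cos(YAW),np.sin(YAW);q=p[:2]-O;x=q@[c,n];y=q@[-n,c];z=p[2]-.095
a,b,o=.766*x+.643*z,-y,-.643*x+.766*z
th=np.arctan2(b,a)
print("abo",np.round([a*1e3,b*1e3,o*1e3],1),"r",round(1e3*np.hypot(a,b),1),"th",round(th,3),"F tool",np.round(Ro.from_quat(s["ee_rot"]).inv().apply(s["wrist_force"]),1),"open",round(float(s["opening"]),3),"t",s["time"])
rel(s,p,Rt(40))
E
python3 wh.py
```

```text
abo [40.8 28.5 32.8] r 49.8 th 0.61 F tool [ 0.5 -2.8 -1.2] open 0.22 t 11.1
shift mm [0. 0. 0.] turn [ 0.2 -0.  -0.3]
```

Run:
```python
import numpy as np
for k in range(8):
    t0=.6+k;t=t0+.2*np.arange(1,6)
    print(k,[[round(50*(np.cos(x)-np.cos(t0)),1),round(50*(np.sin(x)-np.sin(t0)),1)] for x in t])
```

```text
0 [[np.float64(-6.4), np.float64(7.6)], [np.float64(-14.3), np.float64(13.8)], [np.float64(-23.1), np.float64(18.4)], [np.float64(-32.8), np.float64(21.0)], [np.float64(-42.7), np.float64(21.7)]]
1 [[np.float64(-9.9), np.float64(-1.3)], [np.float64(-19.3), np.float64(-4.5)], [np.float64(-28.0), np.float64(-9.6)], [np.float64(-35.4), np.float64(-16.2)], [np.float64(-41.4), np.float64(-24.2)]]
2 [[np.float64(-4.3), np.float64(-9.0)], [np.float64(-6.7), np.float64(-18.7)], [np.float64(-7.1), np.float64(-28.7)], [np.float64(-5.5), np.float64(-38.6)], [np.float64(-2.0), np.float64(-47.9)]]
3 [[np.float64(5.3), np.float64(-8.5)], [np.float64(12.2), np.float64(-15.7)], [np.float64(20.3), np.float64(-21.5)], [np.float64(29.5), np.float64(-25.5)], [np.float64(39.2), np.float64(-27.6)]]
4 [[np.float64(10.0), np.float64(-0.1)], [np.float64(19.8), np.float64(1.7)], [np.float64(29.0), np.float64(5.5)], [np.float64(37.3), np.float64(11.0)], [np.float64(44.4), np.float64(18.1)]]
5 [[np.float64(5.5), np.float64(8.3)], [np.float64(9.2), np.float64(17.6)], [np.float64(11.0), np.float64(27.4)], [np.float64(10.9), np.float64(37.4)], [np.float64(8.7), np.float64(47.1)]]
6 [[np.float64(-4.0), np.float64(9.1)], [np.float64(-9.8), np.float64(17.3)], [np.float64(-17.1), np.float64(24.1)], [np.float64(-25.6), np.float64(29.4)], [np.float64(-34.9), np.float64(32.8)]]
7 [[np.float64(-9.9), np.float64(1.5)], [np.float64(-19.8), np.float64(1.1)], [np.float64(-29.5), np.float64(-1.4)], [np.float64(-38.5), np.float64(-5.7)], [np.float64(-46.5), np.float64(-11.7)]]
```

{"fn": "step_arm", "kwargs": {"targets": [[[-6.5, 7.5, 0, 0, 0, 0], [-14.5, 14, 0, 0, 0, 0], [-23, 18.5, 0, 0, 0, 0], [-33, 21, 0, 0, 0, 0], [-42.5, 21.5, 0, 0, 0, 0]]]}}

```text
time: 11.6
eef_pos: [0.5562, -0.1031, 0.119]
ee_rot: [0.622, 0.704, 0.225, -0.259]
wrist_force: [-12.6, -3.7, 10.6]
opening: 0.221
finger_force: 30.0
```

```bash
python3 wh.py
```

```text
abo [-1.5 46.8 32.7] r 46.8 th 1.604 F tool [  5.2 -13.   -9.4] open 0.221 t 11.6
shift mm [0. 0. 0.] turn [-0.2 -0.1 -0.3]
```

{"fn": "step_arm", "kwargs": {"targets": [[[-10, -3, -1, 0, 0, 0], [-19.5, -6.5, -1, 0, 0, 0], [-28, -11.5, -1, 0, 0, 0], [-35.5, -18, -1, 0, 0, 0], [-41.5, -26, -1, 0, 0, 0]]]}}

```text
time: 12.1
eef_pos: [0.5378, -0.1346, 0.0949]
ee_rot: [0.621, 0.704, 0.228, -0.258]
wrist_force: [-0.6, 6.0, 5.6]
opening: 0.218
finger_force: 30.0
```

```bash
python3 wh.py
```

```text
abo [-39.2  24.5  32.8] r 46.3 th 2.583 F tool [ 8.2  0.2 -0.4] open 0.218 t 12.1
shift mm [0. 0. 0.] turn [ 0.1 -0.3 -0.1]
```

{"fn": "step_arm", "kwargs": {"targets": [[[-4.5, -9, 0, 0, 0, 0], [-6.5, -18.5, 0, 0, 0, 0], [-7, -28.5, 0, 0, 0, 0], [-5.5, -38.5, 0, 0, 0, 0], [-2, -48, 0, 0, 0, 0]]]}}

```text
time: 12.6
eef_pos: [0.4919, -0.1442, 0.0918]
ee_rot: [0.623, 0.703, 0.228, -0.255]
wrist_force: [4.4, 4.3, -4.4]
opening: 0.218
finger_force: 30.0
```

```bash
python3 wh.py
```

```text
abo [-44.  -22.3  32.8] r 49.3 th -2.674 F tool [0.1 4.9 5.7] open 0.218 t 12.6
shift mm [0. 0. 0.] turn [ 0.4 -0.1 -0.2]
```

{"fn": "step_arm", "kwargs": {"targets": [[[5.5, -8.5, 0, 0, 0, 0], [12, -15.5, 0, 0, 0, 0], [20.5, -21.5, 0, 0, 0, 0], [29.5, -25.5, 0, 0, 0, 0], [39, -27.5, 0, 0, 0, 0]]]}}

```text
time: 13.1
eef_pos: [0.4577, -0.1188, 0.1165]
ee_rot: [0.623, 0.703, 0.226, -0.257]
wrist_force: [-2.3, 2.9, -11.2]
opening: 0.22
finger_force: 30.0
```

```bash
python3 wh.py
```

```text
abo [ -5.5 -52.9  32.7] r 53.2 th -1.675 F tool [-4.8 -1.9 10.6] open 0.22 t 13.1
shift mm [0. 0. 0.] turn [ 0.1  0.  -0.3]
```

{"fn": "step_arm", "kwargs": {"targets": [[[10, 0, 0, 0, 0, 0], [20, 1.5, 0, 0, 0, 0], [29, 5.5, 0, 0, 0, 0], [37.5, 11, 0, 0, 0, 0], [44.5, 18, 0, 0, 0, 0]]]}}

```text
time: 13.6
eef_pos: [0.4704, -0.0812, 0.1464]
ee_rot: [0.622, 0.704, 0.225, -0.259]
wrist_force: [-6.8, 2.2, -5.3]
opening: 0.221
finger_force: 30.0
```

```bash
python3 wh.py
```

```text
abo [ 41.  -35.6  32.7] r 54.3 th -0.715 F tool [-1.2 -6.5  6.1] open 0.221 t 13.6
shift mm [0. 0. 0.] turn [-0.1 -0.1 -0.3]
```

{"fn": "step_arm", "kwargs": {"targets": [[[5.5, 8.5, 0, 0, 0, 0], [9, 17.5, 0, 0, 0, 0], [11, 27.5, 0, 0, 0, 0], [11, 37.5, 0, 0, 0, 0], [8.5, 47, 0, 0, 0, 0]]]}}

```text
time: 14.1
eef_pos: [0.5168, -0.0683, 0.1524]
ee_rot: [0.621, 0.704, 0.226, -0.259]
wrist_force: [-7.1, 2.3, -2.9]
opening: 0.22
finger_force: 30.0
```

```bash
python3 wh.py
```

```text
abo [50.1 12.1 32.8] r 51.5 th 0.237 F tool [ 0.5 -6.7  4.3] open 0.22 t 14.1
shift mm [0. 0. 0.] turn [-0.1 -0.2 -0.2]
```

{"fn": "step_arm", "kwargs": {"targets": [[[-4, 9, 0, 0, 0, 0], [-10, 17.5, 0, 0, 0, 0], [-17, 24, 0, 0, 0, 0], [-25.5, 29.5, 0, 0, 0, 0], [-35, 33, 0, 0, 0, 0]]]}}

```text
time: 14.6
eef_pos: [0.5524, -0.0899, 0.1307]
ee_rot: [0.621, 0.704, 0.226, -0.26]
wrist_force: [-10.3, 3.0, 2.8]
opening: 0.217
finger_force: 30.0
```

```bash
python3 wh.py
```

```text
abo [16.4 44.7 32.9] r 47.6 th 1.219 F tool [ 5.1 -9.9  0.7] open 0.217 t 14.6
shift mm [0. 0. 0.] turn [-0.2 -0.3 -0.1]
```

Run:
```python
import numpy as np
from scipy.optimize import least_squares
P=np.array([(40.8,28.5),(-1.5,46.8),(-39.2,24.5),(-44,-22.3),(-5.5,-52.9),(41,-35.6),(50.1,12.1),(16.4,44.7)])
s=least_squares(lambda c:np.hypot(*(P-c[:2]).T)-50,[0,0]);c=s.x;print(c,s.fun.round(1))
q=P[-1]-c;t=np.arctan2(q[1],q[0]);print("th",t+2*np.pi,"first",np.arctan2(*(P[0]-c)[::-1]))
T=8.38-2*np.pi
for k in(.25,.5,.75,1): x=t+k*(T-t);print(np.round(c+50*np.array([np.cos(x),np.sin(x)])-P[-1],1))
```

```text
[ 2.42286668 -3.3663165 ] [-0.1  0.3  0.1  0.1  0.2  0.3  0.1  0.1]
th 7.570997010164181 first 0.6929729353303804
[-9.9  1.8]
[-20.    1.6]
[-29.9  -0.7]
[-39.1  -4.8]
```

{"fn": "step_arm", "kwargs": {"targets": [[[-9, 1.5, 0, 0, 0, 0], [-18.5, 1.5, 0, 0, 0, 0], [-28, -1, 0, 0, 0, 0], [-37, -5, 0, 0, 0, 0], [-37, -5, 0, 0, 0, 0]]]}}

```text
time: 15.1
eef_pos: [0.5525, -0.118, 0.1074]
ee_rot: [0.621, 0.703, 0.228, -0.26]
wrist_force: [-5.5, 6.2, 0.2]
opening: 0.221
finger_force: 30.0
```

```bash
python3 wh.py
python3 - <<'E'
from h import *
from plant import r
for k in("scene","top","wrist"):
    c=r.read_camera(k);np.savez(f"pics/{k}6.npz",**c);cv2.imwrite(f"pics/{k}6.png",c["frame"])
E
```

```text
abo [-20.   41.2  33. ] r 45.8 th 2.024 F tool [ 5.3 -4.7  4.3] open 0.221 t 15.1
shift mm [0. 0. 0.] turn [ 0.  -0.5 -0.2]
```

By the fitted circle the wheel is at about 8.32 rad, which gives about 9.7 mm of pad travel. I'll release and retract along the axis.

{"fn": "step_arm", "kwargs": {"targets": [[[0, 0, 0, 0, 0, 0], [0, 0, 0, 0, 0, 0], [0, 0, 0, 0, 0, 0], [0, 0, 0, 0, 0, 0], [0, 0, 0, 0, 0, 0]]], "fingers": -1}}

```text
time: 15.75
eef_pos: [0.5543, -0.1227, 0.1052]
ee_rot: [0.623, 0.703, 0.227, -0.256]
wrist_force: [0.4, -0.3, -1.3]
opening: 0.608
finger_force: 0.0
```

{"fn": "step_arm", "kwargs": {"targets": [[[0, 0, 0, 0, 0, 0], [0, 0, -15, 0, 0, 0], [0, 0, -45, 0, 0, 0], [0, 0, -85, 0, 0, 0], [0, 0, -130, 0, 0, 0]]]}}

```text
time: 16.25
eef_pos: [0.5634, -0.2061, 0.2059]
ee_rot: [0.623, 0.703, 0.227, -0.257]
wrist_force: [0.5, -0.9, 0.5]
opening: 0.989
finger_force: 0.0
```

{"fn": "step_arm", "kwargs": {"targets": [[[-20, 0, -40, 0, 0, 0], [-45, 0, -80, 0, 0, 0], [-70, 0, -120, 0, 0, 0], [-90, 0, -150, 0, 0, 0], [-90, 0, -150, 0, 0, 0]]]}}

```text
time: 16.75
eef_pos: [0.5837, -0.3763, 0.2625]
ee_rot: [0.626, 0.701, 0.227, -0.253]
wrist_force: [-1.3, -0.0, -0.1]
opening: 1.002
finger_force: 0.0
```

Run:
```python
from h import *
from plant import r
F={}
for k in("scene","top","wrist"):
    c=r.read_camera(k);F[k]=c;np.savez(f"pics/{k}7.npz",**c)
S,T,W=[F[k]["frame"] for k in("scene","top","wrist")]
print("pad px",proj(F["top"],w(.1,0,.054)),proj(F["wrist"],w(.1,0,.054)),r.state()["time"])
a=cv2.resize(S[130:280,170:300],(260,300));b=cv2.resize(T[215:315,190:330],(420,300),interpolation=cv2.INTER_CUBIC)
cv2.imwrite("pics/f7.png",np.vstack([np.hstack([a,b]),cv2.resize(W,(680,300))]))
```

```text
pad px [284.85939485 257.47609756] [248.1408557   32.26294987] 16.9
```

View pics/f7.png

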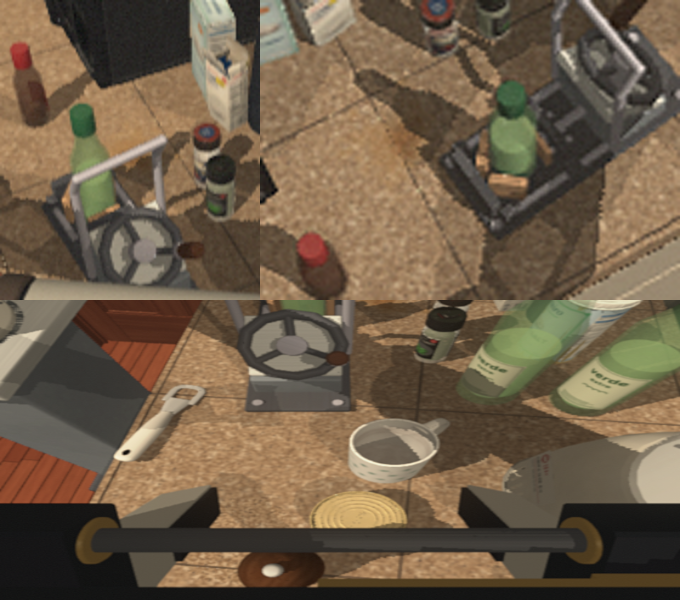

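The bottle stands upright between pad and V, and the red-capped bottle is still standing. I'll check the wheel angle from the grip.

Run:
```python
from h import *
off=np.array([2.4,3.4])*1e-3
for k,box in(("scene7",(255,245,280,262)),("wrist7",(255,60,300,100))):
    c=cam(k);x0,y0,x1,y1=box;h=cv2.cvtColor(c["frame"][y0:y1,x0:x1],cv2.COLOR_BGR2HSV)
    n,l,st,ce=cv2.connectedComponentsWithStats(cv2.inRange(h,(0,90,20),(18,255,180)))
    i=1+st[1:,4].argmax();print(k,st[i],ce[i]+[x0,y0])
    for t in(7.8,8.1,8.35,8.6,8.9):print(t,proj(c,wc(.0024+.05*np.cos(t),-.0034+.05*np.sin(t),.044)).round(1))
```

```text
scene7 [  4   0  21  17 314] [269.71019108 252.8566879 ]
7.8 [262.6 244.3]
8.1 [264.6 249.9]
8.35 [265.1 255. ]
8.6 [264.3 260. ]
8.9 [261.9 265.5]
wrist7 [ 13   0  32  40 740] [287.25        80.91486486]
7.8 [282.4  57.7]
8.1 [281.1  72. ]
8.35 [277.1  82.9]
8.6 [270.8  92.4]
8.9 [260.8 100.9]
```

Both views give about 8.3 rad, so the pad is about halfway back. I'll hand it in.

```bash
python3 -c "
from plant import r
print(r.close_job())"
```

```text
the job is handed in; nothing more can be done
None
```

The job is handed in: the tall bottle stands upright in the clamp against the V with the wheel wound to about 8.3 rad, which puts the pad at about 10 mm by calculation (its gap was not measured directly), the gripper is clear and the short bottle is still standing.

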